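# Re-rack the baker's row of shakers and jars in the same order

### The arm

A 7-joint arm with a two-finger parallel gripper is mounted at the origin on the work surface. World frame = base frame: x ahead of the robot, y to its left, z up, the work surface at z = 0. Lengths are in mm, angles in rad, forces in N, time in s.
With the tool pointing down it reaches from about 425 to 925 mm from the base axis. Payload 6.8 kg.
Tool frame: the origin (TCP) lies midway between the tips of the shut fingers; the grasp point (between the pads) lies 19 mm behind it; z points along the fingers, y is the line along which they close (so a half turn about z gives the same grasp; the last joint's range is limited). The gripper opens to 85 mm and grips with 20 to 120 N. Pads are 22 mm wide; open, the fingers measure 114 mm over their backs; the gripper's body (76 mm by 85 mm) begins 54 mm behind the grasp point. The pads swing forward as they close: fully open they stand 13 mm farther back than shut.
Start: joints at [-1.419, 0.477, 0.022, 1.555, -0.011, 1.109, -0.083], TCP at [173.394, 652.366, 231.308] pointing down, gripper open.
Joint ranges: [-2.96, 2.96], [-0.34, 2.1], [-1.41, 1.46], [0.24, 2.44], [-1.37, 4.51], [0.17, 1.92], [-2.96, 2.96]. Speed limits (rad/s): [2.39, 2.39, 3.14, 3.14, 3.14, 3.14, 3.14].

### API

Orientations are given as a unit quaternion [w, x, y, z].
In Python, from station import read_state, eyes, manip gives the robot as it stands.
- The arm moves only by the tool move_arm, never from a script. Its argument "steps" is a list of rows, each a list of 7 numbers: the turn, a rotation vector about the world's x, y, z as a fraction of full scale, then the shift along the world's x, y, z as a fraction of full scale, then the opening, from 0 (shut) to 1 (fully open). In form: [[ax, ay, az, x, y, z, grip], ...]. A call has 1 to 10 rows; each row is the pose to reach, as a shift and turn from the pose commanded when the call began; what a row does not reach only later rows make up. Full scale, the value 1, is 50 cm for a shift and pi/2 rad for a turn. A row lasts 1/12 s, in which the tool goes at most 41.7 mm and 7.16 degrees, less where a joint would pass 70% of its speed; a pose out of reach is approached as far as the arm can. A call with a number of a shift or a turn outside -1 to 1 is refused whole. A call with a gripper value outside its range is refused whole. The fingers move at their own pace and stop on an object; "grip_force" is the grip in N (left out, the last holds). Time passes only in rows, so rows that repeat a pose let the fingers close. It gives the time, the measured TCP pose, the force, the opening and the grip force at its end, in the units of the state.
- read_state(): the state, without advancing time (a new reading comes with each control period).
- eyes.camera(name): name is "side" or "top" or "wrist"; returns a dict with "image" (384x512x3 uint8, blue, green, red), "fx", "fy", "cx", "cy" (pixels), "position" and "orientation" of the camera in the world. Camera axes: x right, y down, z forward; pixel columns grow to the right and rows downward; lengths in mm; the calibration is good to about 2 mm. A picture is of the moment at which its call begins. There is no depth.
- manip.finish_job(): hands the job in; it is judged then, once.
The state is a dict: "time_s": time; "qpos": joint angles; "dq": joint speeds; "tau": joint torques, N m; "tool_pos": TCP position; "eef_rot": TCP orientation; "force": force on the tool from outside, world axes, zero at the start; "moment": the same for the moment, N m; "width": finger opening in mm; "gripper_force": force on a finger pad.
Only numpy, scipy, OpenCV 4.12 (cv2) and the standard library are available. Lean on these libraries where they do the work, as an engineer would, in place of code of your own. Each camera call takes 0.05 s, during which the arm holds its last target. There are 200 camera calls.

### The job

Move the baker's row, the flour dredger, the vanilla bottle, the nutmeg mill and the salt pot, out of the steel caddy and into the clean bamboo rack, one to each bay, in the same order from left to right as they stand now, so that the baker's hand still finds each one where it expects it. Keep them upright and set each down gently, flat on the floor of its bay and clear of the dividers.

Things in the scene. Friction and masses are not known exactly. Their poses are not given: they have to be found in the camera images.
- dredger: flour dredger: straight brushed-steel cylinder, 54 mm in diameter up to 74 mm, then a domed aluminium screw top with small holes, 57 mm across its rim, 97 mm high overall. Origin at the centre of its foot, z up along its axis; round, so its yaw does not matter. Grip the straight wall, for example 48 mm above the foot; 0.15 to 0.29 kg
- bottle: small amber glass bottle of vanilla with a paper band and a black cap: straight body 46 mm in diameter up to 70 mm, then shoulder, neck and a 27 mm cap, 104 mm high overall. Origin at the centre of its foot, z up along its axis; round, so its yaw does not matter. Grip the body, for example 48 mm above the foot; 0.11 to 0.21 kg
- mill: nutmeg mill of dark turned wood with a steel nut on top: straight, 50 mm in diameter up to 86 mm (a fine groove at 69 mm), rounded head, 101 mm high overall. Origin at the centre of its foot, z up along its axis; round, so its yaw does not matter. Grip the straight body, for example 48 mm above the foot; 0.13 to 0.23 kg
- pot: squat white ceramic salt pot, 56 mm in diameter up to 62 mm, with a 44 mm cork stopper, 75 mm high overall. Origin at the centre of its foot, z up along its axis; round, so its yaw does not matter. Grip the ceramic wall, for example 44 mm above the foot; 0.2 to 0.36 kg
- saucer_dredger: white ceramic drip saucer, 68 mm across, on which the flour dredger stands at the start; fixed in the steel caddy, it marks the place from which the flour dredger came. Origin at the centre of its underside, upper face 3 mm higher. The four saucers look alike
- saucer_bottle: white ceramic drip saucer, 68 mm across, on which the vanilla bottle stands at the start; fixed in the steel caddy, it marks the place from which the vanilla bottle came. Origin at the centre of its underside, upper face 3 mm higher. The four saucers look alike
- saucer_mill: white ceramic drip saucer, 68 mm across, on which the nutmeg mill stands at the start; fixed in the steel caddy, it marks the place from which the nutmeg mill came. Origin at the centre of its underside, upper face 3 mm higher. The four saucers look alike
- saucer_pot: white ceramic drip saucer, 68 mm across, on which the salt pot stands at the start; fixed in the steel caddy, it marks the place from which the salt pot came. Origin at the centre of its underside, upper face 3 mm higher. The four saucers look alike
- steel_caddy: low stainless tray, 90 (x) by 324 mm (y), fixed, left or right of the robot's centre line. Origin: centre of its underside; x away from the robot, y leftward along the row, z up; yaw under 0.25 rad. Four places at x = 0, y = +114, +38, -38, -114 mm, each with a saucer; the things' feet are at z = 13 mm. Wire rail all round, 42 mm off the row's line, top 26 mm high; end loops 48 mm high
- wood_rack: empty bamboo rack, 90 (x) by 324 mm (y), fixed, on the other side. Origin: centre of its underside; x away from the robot, y leftward along the row, z up; yaw under 0.25 rad. Floor 12 mm high; 4 mm strips, 8 mm tall, part it into four bays 72 mm wide, 76 deep, centred at x = 0, y = +114, +38, -38, -114 mm. Rods front and back, 38 mm off the middle, top 27 mm high; end cheeks 45 mm high
Mind the look-alikes: they are no part of the job. What is shaped like the dredger but blue or purple is not meant. What is shaped like the pot but yellow is not meant.

How it is judged (in metres and radians):
At the end, for the whole second after the job is handed in: Each of the four stands in the bay of the wooden rack that has the same number from the left as the saucer it started on has in the steel caddy: within 16 mm of the bay's centre in x and y of the rack, its foot within 5 mm of the rack's floor, upright within 0.1 rad and at rest (((y of saucer_dredger in the frame of steel_caddy between 0.094 and 0.134 m and y of dredger in the frame of wood_rack between 0.098 and 0.13 m) or (y of saucer_dredger in the frame of steel_caddy between 0.018 and 0.058 m and y of dredger in the frame of wood_rack between 0.022 and 0.054 m) or (y of saucer_dredger in the frame of steel_caddy between -0.058 and -0.018 m and y of dredger in the frame of wood_rack between -0.054 and -0.022 m) or (y of saucer_dredger in the frame of steel_caddy between -0.134 and -0.094 m and y of dredger in the frame of wood_rack between -0.13 and -0.098 m)) and x of dredger in the frame of wood_rack between -0.016 and 0.016 m and z of dredger in the frame of wood_rack between 0.007 and 0.017 m and angle between each of dredger, bottle, mill, pot's own z axis and vertical below 0.1 rad and linear speed of each of dredger, bottle, mill, pot below 0.03 m/s and angular speed of each of dredger, bottle, mill, pot below 0.3 rad/s and ((y of saucer_bottle in the frame of steel_caddy between 0.094 and 0.134 m and y of bottle in the frame of wood_rack between 0.098 and 0.13 m) or (y of saucer_bottle in the frame of steel_caddy between 0.018 and 0.058 m and y of bottle in the frame of wood_rack between 0.022 and 0.054 m) or (y of saucer_bottle in the frame of steel_caddy between -0.058 and -0.018 m and y of bottle in the frame of wood_rack between -0.054 and -0.022 m) or (y of saucer_bottle in the frame of steel_caddy between -0.134 and -0.094 m and y of bottle in the frame of wood_rack between -0.13 and -0.098 m)) and x of bottle in the frame of wood_rack between -0.016 and 0.016 m and z of bottle in the frame of wood_rack between 0.007 and 0.017 m and ((y of saucer_mill in the frame of steel_caddy between 0.094 and 0.134 m and y of mill in the frame of wood_rack between 0.098 and 0.13 m) or (y of saucer_mill in the frame of steel_caddy between 0.018 and 0.058 m and y of mill in the frame of wood_rack between 0.022 and 0.054 m) or (y of saucer_mill in the frame of steel_caddy between -0.058 and -0.018 m and y of mill in the frame of wood_rack between -0.054 and -0.022 m) or (y of saucer_mill in the frame of steel_caddy between -0.134 and -0.094 m and y of mill in the frame of wood_rack between -0.13 and -0.098 m)) and x of mill in the frame of wood_rack between -0.016 and 0.016 m and z of mill in the frame of wood_rack between 0.007 and 0.017 m and ((y of saucer_pot in the frame of steel_caddy between 0.094 and 0.134 m and y of pot in the frame of wood_rack between 0.098 and 0.13 m) or (y of saucer_pot in the frame of steel_caddy between 0.018 and 0.058 m and y of pot in the frame of wood_rack between 0.022 and 0.054 m) or (y of saucer_pot in the frame of steel_caddy between -0.058 and -0.018 m and y of pot in the frame of wood_rack between -0.054 and -0.022 m) or (y of saucer_pot in the frame of steel_caddy between -0.134 and -0.094 m and y of pot in the frame of wood_rack between -0.13 and -0.098 m)) and x of pot in the frame of wood_rack between -0.016 and 0.016 m and z of pot in the frame of wood_rack between 0.007 and 0.017 m); the robot touches nothing.
It fails at once if one of the four is tipped over (more than 0.7 rad) (angle between any of dredger, bottle, mill, pot's own z axis and vertical above 0.7 rad).
It fails at once if one of the four is dropped: out of the fingers and falling faster than 0.5 m/s (a drop of more than about 13 mm) ((linear speed of dredger above 0.5 m/s and contact force between dredger and the fingers below 0.05 N) or (linear speed of bottle above 0.5 m/s and contact force between bottle and the fingers below 0.05 N) or (linear speed of mill above 0.5 m/s and contact force between mill and the fingers below 0.05 N) or (linear speed of pot above 0.5 m/s and contact force between pot and the fingers below 0.05 N)).
It also fails if it takes over 112 s, if anything falls off the work surface, if the arm or the gripper's body presses on something with over 40 N, if the wrist force passes 120 N, or if a joint passes its speed limit or range.

## Working session

There is one attempt and no reset: what is moved stays moved. The work goes in short steps, Python scripts to look and compute and a tool call to move; the robot and the scene stay as the last step left them, time stands still between calls to the robot, and variables do not carry over. Pictures are saved under pics/ and viewed, at most 14 in all, crops included, and the job is handed in when it is done.

Besides the shell and the picture viewer there is one more tool, called after "Emit:" in YAML: its name, and indented under it one key for each argument. move_arm: Moves the arm, as the interface text tells. Shift numbers are shares of 50 cm and turn numbers shares of pi/2 rad, none past 1 either way. Its arguments: {"type":"object","properties":{"steps":{"type":"array","items":{"type":"array","items":{"type":"number"}}},"grip_force":{"type":"number"}},"required":["steps"]}

```bash
mkdir -p pics; python3 - <<'E'
from station import read_state, eyes
import cv2,numpy as np
s=read_state();print(s)
for n in("top","side","wrist"):
    c=eyes.camera(n);cv2.imwrite(f"pics/{n}0.png",c["image"]);print(n,{k:v for k,v in c.items() if k!="image"})
E
```

```text
{'time_s': 0.0, 'qpos': array([-1.41910203,  0.47783082,  0.02233338,  1.55646055, -0.01149169,
        1.10930434, -0.08310035]), 'dq': array([ 1.09389023e-05, -1.22612055e-03,  1.66423317e-03,  1.07801011e-03,
       -1.16376093e-03, -1.02870878e-03, -9.01816396e-04]), 'tau': array([-1.35471291e-05, -5.96446574e+01,  1.60752084e+00, -2.81200737e+01,
        1.23667350e-02,  9.20467253e-03, -1.92526741e-06]), 'tool_pos': array([173.2545953 , 651.76446414, 230.30116419]), 'eef_rot': array([-4.90628996e-05,  1.29516975e-01,  9.91576762e-01, -9.36166435e-04]), 'force': array([0.36239464, 0.02630566, 0.23654187]), 'moment': array([-0.07017896,  0.00097147,  0.02356321]), 'gripper_force': 0.0, 'width': 85.19639461526737}
top {'fx': 419.5396629441892, 'fy': 419.5396629441892, 'cx': 250.85152618067545, 'cy': 191.15262854528603, 'position': array([ 474.79234768,   53.6044632 , 1357.60504663]), 'orientation': array([-0.03047877,  0.7164039 , -0.69625143,  0.0327177 ])}
side {'fx': 430.6013477287861, 'fy': 430.6013477287861, 'cx': 254.27964669274098, 'cy': 195.6348494723784, 'position': array([369.97239823, 843.98294437, 758.78861267]), 'orientation': array([ 0.06007392, -0.14869559,  0.90141032, -0.40216934])}
wrist {'fx': 294.6088182307376, 'fy': 294.6088182307376, 'cx': 254.76234207855939, 'cy': 194.54828838563716, 'position': array([100.76418521, 671.58692813, 371.93358235]), 'orientation': array([0.11643775, 0.78403984, 0.60322055, 0.08859313])}
```

View pics/top0.png

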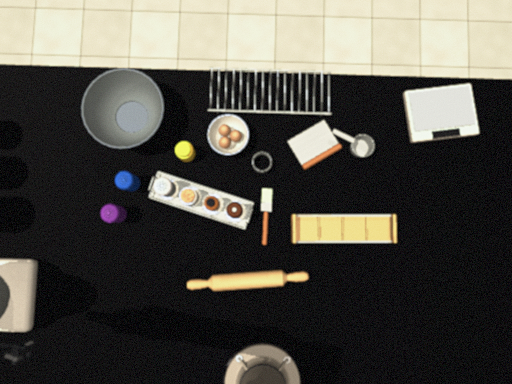

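View pics/side0.png

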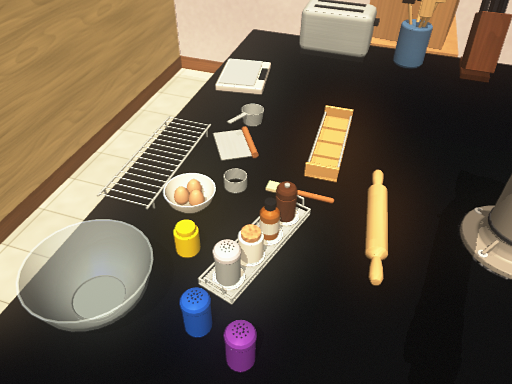

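View pics/wrist0.png

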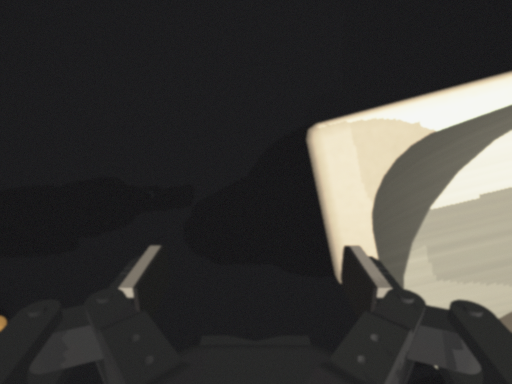

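Left to right in the caddy: dredger (165,187), pot (189,196), bottle (212,203) and mill (234,209) in the top view. The side view agrees. The empty rack is at (344,228). The blue, purple and yellow look-alikes lie outside the caddy. The wrist camera sees nothing useful yet.

```bash
cat > h.py <<'E'
import numpy as np, cv2
from scipy.spatial.transform import Rotation as R
from station import read_state, eyes, manip
def ray(c,uv):
    q=c["orientation"];r=R.from_quat([q[1],q[2],q[3],q[0]])
    uv=np.atleast_2d(np.asarray(uv,float))
    d=np.c_[(uv[:,0]-c["cx"])/c["fx"],(uv[:,1]-c["cy"])/c["fy"],np.ones(len(uv))]
    return np.array(c["position"]),r.apply(d)
def plane(c,uv,z):
    p,d=ray(c,uv); return p+d*((z-p[2])/d[:,2])[:,None]
def proj(c,P):
    q=c["orientation"];r=R.from_quat([q[1],q[2],q[3],q[0]])
    v=r.inv().apply(np.atleast_2d(P)-c["position"])
    return np.c_[v[:,0]/v[:,2]*c["fx"]+c["cx"],v[:,1]/v[:,2]*c["fy"]+c["cy"]]
def tri(obs):  # [(cam,uv),...] -> point, rms miss
    A=np.zeros((3,3));b=np.zeros(3);L=[]
    for c,uv in obs:
        p,d=ray(c,uv);d=d[0]/np.linalg.norm(d[0]);M=np.eye(3)-np.outer(d,d);A+=M;b+=M@p;L.append((M,p))
    X=np.linalg.solve(A,b);return X,np.sqrt(np.mean([np.sum((M@(X-p))**2) for M,p in L]))
E
python3 - <<'E'
from h import *
c=eyes.camera("top");im=c["image"]
for name,(x0,y0,x1,y1),z in(("caddy",(142,164,262,235),20),("rack",(282,206,405,250),27)):
    m=np.zeros(im.shape[:2],np.uint8);m[y0:y1,x0:x1]=(im[y0:y1,x0:x1].max(2)>70)*255
    cs,_=cv2.findContours(m,cv2.RETR_EXTERNAL,cv2.CHAIN_APPROX_NONE);k=max(cs,key=cv2.contourArea)
    r=cv2.minAreaRect(k);P=plane(c,cv2.boxPoints(r),z)
    e=[P[1]-P[0],P[2]-P[1]];e=max(e,key=np.linalg.norm);e=e*np.sign(e[1])
    print(name,r,P.mean(0).round(1),[np.linalg.norm(P[1]-P[0]).round(),np.linalg.norm(P[2]-P[1]).round()],"yaw",np.arctan2(-e[0],e[1]).round(4))
for n,uv in dict(dredger=(165,187),pot=(189,196),bottle=(212,203),mill=(234,209)).items():print(n,plane(c,uv,105).round())
c=eyes.camera("wrist");s=read_state();q=s["eef_rot"];r=R.from_quat([q[1],q[2],q[3],q[0]])
print(r.inv().apply(c["position"]-s["tool_pos"]), (r.inv()*R.from_quat(c["orientation"][[1,2,3,0]])).as_matrix().round(3))
E
```

```text
caddy ((199.89999389648438, 199.3000030517578), (106.88497924804688, 30.357864379882812), 18.434947967529297) [564.3 213.4  20. ] [np.float64(97.0), np.float64(343.0)] yaw -0.2938
rack ((344.0, 228.0), (30.0, 106.0), 90.0) [ 485.8 -246.8   27. ] [np.float64(337.0), np.float64(95.0)] yaw 0.0285
dredger [[592. 309. 105.]]
pot [[567. 236. 105.]]
bottle [[548. 166. 105.]]
mill [[532. 100. 105.]]
[  75.14178854    0.17933398 -141.3820975 ] [[ 0.    -0.957 -0.289]
 [ 1.     0.    -0.   ]
 [ 0.    -0.289  0.957]]
```

Emit:
move_arm:
  steps:
    - [0, 0, -0.99, 0.82, -0.73, 0.24, 1]
    - [0, 0, -0.99, 0.82, -0.73, 0.24, 1]
    - [0, 0, -0.99, 0.82, -0.73, 0.24, 1]
    - [0, 0, -0.99, 0.82, -0.73, 0.24, 1]
    - [0, 0, -0.99, 0.82, -0.73, 0.24, 1]
    - [0, 0, -0.99, 0.82, -0.73, 0.24, 1]
    - [0, 0, -0.99, 0.82, -0.73, 0.24, 1]
    - [0, 0, -0.99, 0.82, -0.73, 0.24, 1]
    - [0, 0, -0.99, 0.82, -0.73, 0.24, 1]
    - [0, 0, -0.99, 0.82, -0.73, 0.24, 1]

```text
time_s: 1.08
tool_pos: [478.5, 380.1, 321.0]
eef_rot: [-0.0, 0.687, 0.726, 0.0]
force: [0.8, 0.0, -0.5]
width: 85.6
gripper_force: 0.0
```

Emit:
move_arm:
  steps:
    - [0, 0, -0.19, 0.21, -0.19, 0.06, 1]
    - [0, 0, -0.19, 0.21, -0.19, 0.06, 1]
    - [0, 0, -0.19, 0.21, -0.19, 0.06, 1]
    - [0, 0, -0.19, 0.21, -0.19, 0.06, 1]
    - [0, 0, -0.19, 0.21, -0.19, 0.06, 1]
    - [0, 0, -0.19, 0.21, -0.19, 0.06, 1]
    - [0, 0, -0.19, 0.21, -0.19, 0.06, 1]

```text
time_s: 1.67
tool_pos: [581.6, 287.7, 349.8]
eef_rot: [-0.001, 0.785, 0.619, -0.0]
force: [-0.7, -0.2, -0.4]
width: 85.4
gripper_force: 0.0
```

```bash
python3 - <<'E'
from h import *
import pickle
print(read_state()["qpos"].round(2))
c=eyes.camera("wrist");cv2.imwrite("pics/w1.png",c["image"]);pickle.dump(c,open("w1.pkl","wb"));print(c["position"])
E
```

```text
[-0.92  0.38  0.51  1.49 -0.19  1.32 -0.63]
[597.80603751 360.06356401 491.2830382 ]
```

View pics/w1.png

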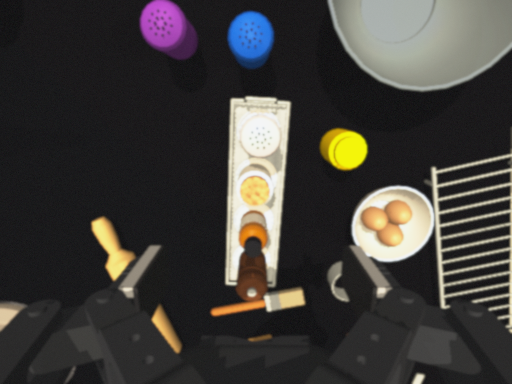

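The wrist view shows the dredger top at (260,135), the pot's cork (255,190), the bottle cap (253,243) and the mill's head (251,285). The caddy runs about from (261,97) to (250,285). I'll take a second view from further right.

Emit:
move_arm:
  steps:
    - [0, 0, 0, -0.08, -0.28, 0, 1]
    - [0, 0, 0, -0.08, -0.28, 0, 1]
    - [0, 0, 0, -0.08, -0.28, 0, 1]
    - [0, 0, 0, -0.08, -0.28, 0, 1]
    - [0, 0, 0, -0.08, -0.28, 0, 1]
    - [0, 0, 0, -0.08, -0.28, 0, 1]

```text
time_s: 2.22
tool_pos: [541.7, 147.1, 350.7]
eef_rot: [-0.001, 0.786, 0.618, 0.001]
force: [-0.2, 1.1, 0.9]
width: 85.1
gripper_force: 0.0
```

```bash
python3 - <<'E'
from h import *
import pickle
c=eyes.camera("wrist");cv2.imwrite("pics/w2.png",c["image"]);pickle.dump(c,open("w2.pkl","wb"));print(c["position"])
E
```

```text
[557.88135194 219.19545082 492.30887506]
```

View pics/w2.png

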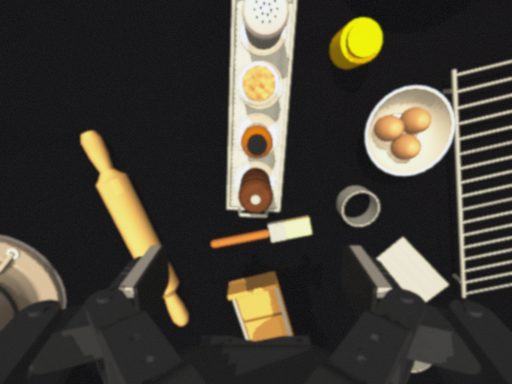

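The second view shows the dredger top at (266,12), the cork (260,83), the cap (257,145), the nut (255,200) and the rack's left end at about (262,285). I'll triangulate these with masks.

```bash
python3 - <<'E'
from h import *
import pickle
C=[pickle.load(open(f"w{i}.pkl","rb")) for i in(1,2)]
seed=dict(dredger=[(260,135),(266,12)],pot=[(255,190),(260,83)],bottle=[(253,243),(257,145)],mill=[(251,292),(255,200)])
def cen(c,n,s):
    im=c["image"];h=cv2.cvtColor(im,cv2.COLOR_BGR2HSV).astype(int);H,S,V=h[...,0],h[...,1],h[...,2]
    m={"dredger":(V>200)&(S<40),"pot":(H>8)&(H<28)&(S>60)&(V>150),"bottle":V<50,"mill":(V>120)&(S<110)}[n]
    r={"dredger":22,"pot":18,"bottle":11,"mill":9}[n]
    w=np.zeros(m.shape,np.uint8);cv2.circle(w,s,r,1,-1);m=(m&(w>0)).astype(np.uint8)
    k,l,st,ce=cv2.connectedComponentsWithStats(m);i=1+np.argmax(st[1:,4]);return ce[i],st[i]
X=[]
for n,s in seed.items():
    o=[(c,*cen(c,n,t)) for c,t in zip(C,s)]
    for c,u,st in o:print(n,u.round(1),st)
    P,e=tri([(c,u) for c,u,_ in o]);P2,e2=tri(list(zip(C,s)));print("  mask",P.round(1),e.round(2),"eye",P2.round(1),e2.round(2));X.append(P)
# foot-height check: caddy right/left outer corners at rail level by eye
# vertical axis: xy at text top heights
for n,s in seed.items():
    z=dict(dredger=110,pot=88,bottle=117,mill=114)[n]
    print(n,[plane(c,t,z)[0].round(1) for c,t in zip(C,s)])
E
```

```text
dredger [259.9 134.3] [ 238  113   45   43 1453]
dredger [265.4  14.8] [ 244    0   44   34 1170]
  mask [595.5 321.4  78.5] 0.44 eye [595.7 321.5  89.5] 0.57
pot [254.4 190.8] [240 176  30  31 710]
pot [258.6  83.2] [243  66  32  36 910]
  mask [569.2 245.7  83. ] 0.03 eye [570.6 245.8  80.3] 0.55
bottle [252.7 245.7] [246 238  14  17 174]
bottle [257.5 146.7] [250 140  15  14 104]
  mask [548.4 167.8  96.3] 0.57 eye [548.6 169.3  90.4] 0.07
mill [251.4 292.6] [247 289  10   8  70]
mill [255.1 199.2] [250 194  11  11 101]
  mask [529.9 102.2 113.9] 0.1 eye [528.9  99.3 108.2] 0.18
dredger [array([595.2, 323.6, 110. ]), array([594.3, 316.1, 110. ])]
pot [array([570.6, 248.1,  88. ]), array([570.8, 245.1,  88. ])]
bottle [array([551.8, 181.9, 117. ]), array([549.3, 172.5, 117. ])]
mill [array([529.7, 103.4, 114. ]), array([529.5, 101.1, 114. ])]
```

Emit:
move_arm:
  steps:
    - [0, 0, 0.17, -0.11, -0.65, 0, 1]
    - [0, 0, 0.17, -0.11, -0.65, 0, 1]
    - [0, 0, 0.17, -0.11, -0.65, 0, 1]
    - [0, 0, 0.17, -0.11, -0.65, 0, 1]
    - [0, 0, 0.17, -0.11, -0.65, 0, 1]
    - [0, 0, 0.17, -0.11, -0.65, 0, 1]
    - [0, 0, 0.17, -0.11, -0.65, 0, 1]
    - [0, 0, 0.17, -0.11, -0.65, 0, 1]
    - [0, 0, 0.17, -0.11, -0.65, 0, 1]
    - [0, 0, 0.17, -0.11, -0.65, 0, 1]

```text
time_s: 3.1
tool_pos: [488.0, -178.8, 350.3]
eef_rot: [0.0, 0.697, 0.717, -0.0]
force: [-0.1, 1.2, -0.9]
width: 85.5
gripper_force: 0.0
```

```bash
python3 - <<'E'
from h import *
import pickle
c=eyes.camera("wrist");cv2.imwrite("pics/w3.png",c["image"]);pickle.dump(c,open("w3.pkl","wb"));print(c["position"],read_state()["qpos"].round(2))
E
```

```text
[ 484.7208243  -104.29397412  491.80496908] [-0.44  0.13  0.75  1.8  -0.09  1.25  0.37]
```

Emit:
move_arm:
  steps:
    - [0, 0, 0, 0, -0.2, 0, 1]
    - [0, 0, 0, 0, -0.2, 0, 1]
    - [0, 0, 0, 0, -0.2, 0, 1]
    - [0, 0, 0, 0, -0.2, 0, 1]
    - [0, 0, 0, 0, -0.2, 0, 1]

```text
time_s: 3.57
tool_pos: [488.9, -276.6, 349.7]
eef_rot: [-0.0, 0.696, 0.718, -0.0]
force: [-0.1, 0.4, -0.7]
width: 85.0
gripper_force: 0.0
```

```bash
python3 - <<'E'
from h import *
import pickle
c=eyes.camera("wrist");pickle.dump(c,open("w4.pkl","wb"));print(c["position"])
a=pickle.load(open("w3.pkl","rb"))
t=eyes.camera("top");pickle.dump(t,open("t1.pkl","rb".replace("r","w")))
# one picture: crops of both views side by side
cv2.imwrite("pics/w34.png",np.hstack([cv2.resize(v["image"][:,130:390],None,fx=1.5,fy=1.5,interpolation=cv2.INTER_CUBIC) for v in(a,c)]))
E
```

```text
[ 485.45109902 -202.2860334   491.22461871]
```

View pics/w34.png

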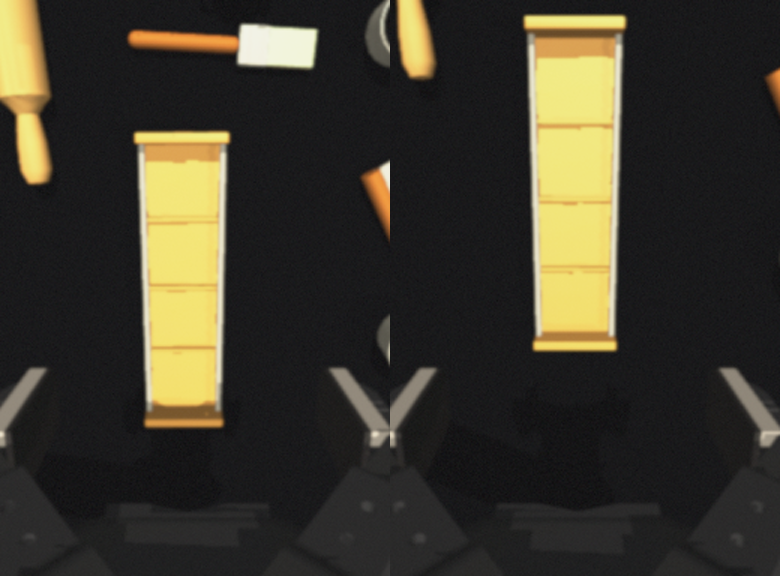

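The composite shows the empty rack in both views. Its end cheeks are at rows 138 and 423 (view 3) and 23 and 345 (view 4), and the dividers at rows 219/285/346 and 125/202/267.

```bash
python3 - <<'E'
from h import *
import pickle
C=[pickle.load(open(f"w{i}.pkl","rb")) for i in(3,4)]
f=lambda p,o=0:((p[0]-o+.5)/1.5-.5+130,(p[1]+.5)/1.5-.5)
pts=dict(Lc=[(182,138),(575.5,23)],Rc=[(184,423),(575,345.5)],d1=[(182.5,219),(575.5,125)],d2=[(183.5,285),(575.5,202)],d3=[(184,346.5),(575.5,267)])
for n,(a,b) in pts.items():
    u=[f(a),f(b,390)];P,e=tri(list(zip(C,u)))
    z=45 if n[1]=="c" else 20
    print(n,P.round(1),e.round(2),[plane(c,v,z)[0].round(1) for c,v in zip(C,u)])
# corners of cheeks -> yaw, and masked rects
t=pickle.load(open("t1.pkl","rb"))
for n,c,z in(("w3",C[0],45),("w4",C[1],45)):
    h=cv2.cvtColor(c["image"],cv2.COLOR_BGR2HSV);m=cv2.inRange(h,(10,80,90),(35,255,255));m[:,:200]=0;m[:,300:]=0
    m[:50 if n=="w3" else 0]=0
    cs,_=cv2.findContours(m,cv2.RETR_EXTERNAL,cv2.CHAIN_APPROX_NONE);k=max(cs,key=cv2.contourArea);print(n,cv2.boundingRect(k),cv2.minAreaRect(k))
# caddy things in top view by mask
im=t["image"];h=cv2.cvtColor(im,cv2.COLOR_BGR2HSV)
up=cv2.resize(im[160:240,140:265],None,fx=6,fy=6,interpolation=cv2.INTER_CUBIC);cv2.imwrite("pics/tc.png",up)
E
```

```text
Lc [479.1 -85.9  41.3] 0.24 [array([479. , -86.1,  45. ]), array([479.4, -86.9,  45. ])]
Rc [ 488.7 -397.7   46.2] 0.22 [array([ 489. , -398.5,   45. ]), array([ 488.5, -398.3,   45. ])]
d1 [ 4.814e+02 -1.690e+02 -1.000e-01] 0.36 [array([ 481.2, -166.3,   20. ]), array([ 481.9, -170.3,   20. ])]
d2 [ 484.1 -249.3  -15.5] 0.04 [array([ 484.1, -239.2,   20. ]), array([ 484.2, -246. ,   20. ])]
d3 [ 486.5 -319.4    6.1] 0.1 [array([ 486.6, -313.3,   20. ]), array([ 486.4, -316.1,   20. ])]
w3 (219, 87, 65, 198) ((251.0, 185.5), (197.0, 64.0), 90.0)
w4 (219, 10, 69, 224) ((253.0, 121.5), (223.0, 68.0), 90.0)
```

View pics/tc.png

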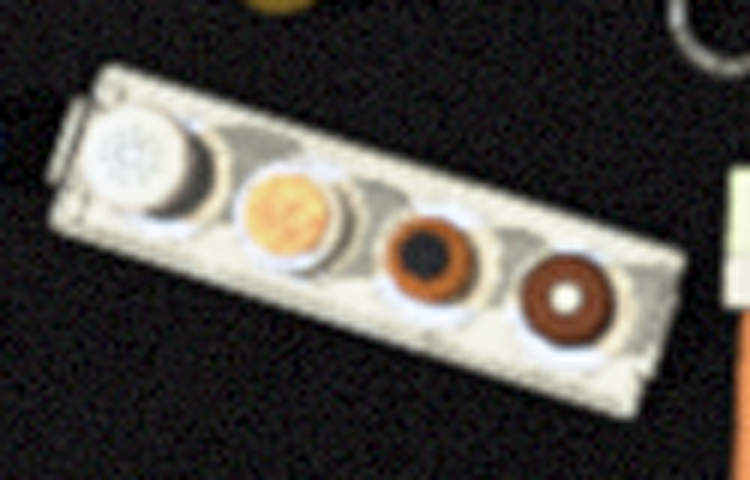

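The caddy crop shows the tops at crop positions (135,155), (287,212), (423,255) and (566,298).

```bash
python3 - <<'E'
from h import *
import pickle
t=pickle.load(open("t1.pkl","rb"));C=[pickle.load(open(f"w{i}.pkl","rb")) for i in(1,2)]
f=lambda p:((p[0]+.5)/6-.5+140,(p[1]+.5)/6-.5+160)
w=dict(dredger=[(260,135),(266,13)],pot=[(254.4,190.8),(258.6,83.2)],bottle=[(252.7,243.5),(257.5,145)],mill=[(251.4,292.6),(255.1,199.2)])
for (n,s),p,z in zip(w.items(),[(135,155),(287,212),(423,255),(566,298)],(110,88,117,114)):
    P,e=tri([(t,f(p))]+list(zip(C,s)));print(n,P.round(1),e.round(1),plane(t,f(p),z)[0].round(1),[plane(c,v,z)[0].round(1) for c,v in zip(C,s)])
P=plane(t,[f(p) for p in((110,65),(685,255),(635,415),(52,230))],22);print(P.round(1),P.mean(0))
for i in((0,1),(3,2)):d=P[i[0]]-P[i[1]];print(-np.arctan2(d[0],d[1]),np.linalg.norm(d))
E
```

```text
dredger [596.5 321.1  88.5] 1.4 [596.3 316.7 110. ] [array([595.2, 323.6, 110. ]), array([594. , 315.1, 110. ])]
pot [570.1 245.1  82. ] 1.6 [571.7 243.2  88. ] [array([569.4, 247.1,  88. ]), array([569. , 245.3,  88. ])]
bottle [549.9 171.9  99.7] 1.5 [550.1 171.  117. ] [array([551.2, 181.3, 117. ]), array([549.9, 172.4, 117. ])]
mill [530.1 100.6 111.4] 0.9 [531.   99.9 114. ] [array([530.1, 102.2, 114. ]), array([529.9, 102.2, 114. ])]
[[652.8 350.9  22. ]
 [559.9  40.8  22. ]
 [474.4  64.9  22. ]
 [563.5 377.4  22. ]] [562.64136236 208.52523772  22.        ]
-0.29110036942277495 323.6921411512117
-0.2777003716770802 324.98560676992
```

Emit:
move_arm:
  steps:
    - [0, 0, -0.2, 0.08, 0.755, -0.2, 1]
    - [0, 0, -0.2, 0.08, 0.755, -0.2, 1]
    - [0, 0, -0.2, 0.08, 0.755, -0.2, 1]
    - [0, 0, -0.2, 0.08, 0.755, -0.2, 1]
    - [0, 0, -0.2, 0.08, 0.755, -0.2, 1]
    - [0, 0, -0.2, 0.08, 0.755, -0.2, 1]
    - [0, 0, -0.2, 0.08, 0.755, -0.2, 1]
    - [0, 0, -0.2, 0.08, 0.755, -0.2, 1]
    - [0, 0, -0.2, 0.08, 0.755, -0.2, 1]
    - [0, 0, -0.2, 0.08, 0.755, -0.2, 1]

```text
time_s: 4.5
tool_pos: [526.0, 106.8, 249.2]
eef_rot: [-0.001, 0.798, 0.603, 0.0]
force: [-0.1, 0.4, 0.1]
width: 85.4
gripper_force: 0.0
```

Emit:
move_arm:
  steps:
    - [0, 0, 0, 0, 0, -0.2, 1]
    - [0, 0, 0, 0, 0, -0.2, 1]
    - [0, 0, 0, 0, 0, -0.2, 1]
    - [0, 0, 0, 0, 0, -0.2, 1]
    - [0, 0, 0, 0, 0, -0.2, 1]

```text
time_s: 4.92
tool_pos: [526.6, 100.9, 150.0]
eef_rot: [-0.0, 0.799, 0.601, -0.001]
force: [-0.4, -0.1, -0.3]
width: 85.4
gripper_force: 0.0
```

```bash
python3 - <<'E'
from h import *
s=read_state();print(s["tool_pos"],s["qpos"].round(2));c=eyes.camera("wrist");cv2.imwrite("pics/w5.png",c["image"])
print(proj(c,[[530,101,114],[550,173.5,117],s["tool_pos"]]))
E
```

```text
[526.61339532 100.90995215 150.02607269] [-0.78  0.4   0.6   2.   -0.3   0.84 -0.3 ]
[[261.90004647 222.98170432]
 [261.31212921 101.30825843]
 [257.2588912  250.65565444]]
```

View pics/w5.png

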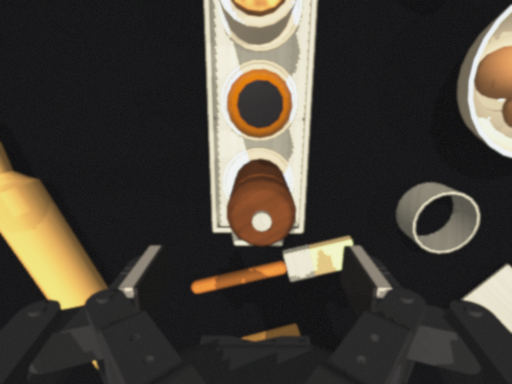

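The picture confirms the estimates within 2 px: nut (262,221), cap (261,103). Descend and grip the mill.

Emit:
move_arm:
  steps:
    - [0, 0, 0, 0.007, 0, -0.04, 1]
    - [0, 0, 0, 0.007, 0, -0.08, 1]
    - [0, 0, 0, 0.007, 0, -0.12, 1]
    - [0, 0, 0, 0.007, 0, -0.16, 1]
    - [0, 0, 0, 0.007, 0, -0.19, 1]
    - [0, 0, 0, 0.007, 0, -0.204, 1]
    - [0, 0, 0, 0.007, 0, -0.204, 1]
  grip_force: 40

```text
time_s: 5.55
tool_pos: [531.4, 99.9, 48.7]
eef_rot: [-0.0, 0.8, 0.6, 0.0]
force: [-1.1, 0.6, -0.7]
width: 85.3
gripper_force: 0.0
```

Emit:
move_arm:
  steps:
    - [0, 0, 0, 0, 0, 0, 0.2]
    - [0, 0, 0, 0, 0, 0, 0.2]
    - [0, 0, 0, 0, 0, 0, 0.2]
    - [0, 0, 0, 0, 0, 0, 0.2]
    - [0, 0, 0, 0, 0, 0, 0.2]
    - [0, 0, 0, 0, 0, 0, 0.2]
    - [0, 0, 0, 0, 0, 0, 0.2]
    - [0, 0, 0, 0, 0, 0, 0.2]

```text
time_s: 6.22
tool_pos: [531.8, 99.6, 49.8]
eef_rot: [0.0, 0.8, 0.6, 0.001]
force: [-2.3, 0.5, 6.7]
width: 48.6
gripper_force: 40.4
```

Emit:
move_arm:
  steps:
    - [0, 0, 0, 0, 0, 0.02, 0.2]
    - [0, 0, 0, 0, 0, 0.06, 0.2]
    - [0, 0, 0, 0, 0, 0.12, 0.2]
    - [0, 0, 0, 0, 0, 0.18, 0.2]
    - [0, 0, 0, 0, 0, 0.24, 0.2]
    - [0, 0, 0, 0, 0, 0.28, 0.2]
    - [0, 0, 0, 0, 0, 0.3, 0.2]
    - [0, 0, 0, 0, 0, 0.3, 0.2]

```text
time_s: 6.88
tool_pos: [532.2, 99.5, 200.9]
eef_rot: [0.0, 0.8, 0.6, 0.002]
force: [1.4, 0.4, -2.1]
width: 48.6
gripper_force: 41.8
```

Emit:
move_arm:
  steps:
    - [0, 0, 0.01, -0.005, -0.05, 0, 0.2]
    - [0, 0, 0.03, -0.01, -0.1, 0, 0.2]
    - [0, 0, 0.05, -0.015, -0.16, 0, 0.2]
    - [0, 0, 0.07, -0.02, -0.22, 0, 0.2]
    - [0, 0, 0.09, -0.03, -0.28, 0, 0.2]
    - [0, 0, 0.1, -0.035, -0.34, 0, 0.2]
    - [0, 0, 0.12, -0.04, -0.4, 0, 0.2]
    - [0, 0, 0.14, -0.045, -0.46, 0, 0.2]
    - [0, 0, 0.16, -0.05, -0.52, 0, 0.2]
    - [0, 0, 0.17, -0.055, -0.57, 0, 0.2]

```text
time_s: 7.72
tool_pos: [501.9, -187.7, 196.9]
eef_rot: [-0.001, 0.713, 0.701, -0.001]
force: [0.2, -0.0, -0.9]
width: 49.0
gripper_force: 41.8
```

Emit:
move_arm:
  steps:
    - [0, 0, 0.01, -0.005, -0.06, 0, 0.2]
    - [0, 0, 0.02, -0.01, -0.12, 0, 0.2]
    - [0, 0, 0.03, -0.02, -0.18, 0, 0.2]
    - [0, 0, 0.03, -0.025, -0.24, 0, 0.2]
    - [0, 0, 0.03, -0.03, -0.29, 0, 0.2]
    - [0, 0, 0.03, -0.034, -0.325, 0, 0.2]
    - [0, 0, 0.03, -0.034, -0.341, 0, 0.2]
    - [0, 0, 0.03, -0.034, -0.341, 0, 0.2]
    - [0, 0, 0.03, -0.034, -0.341, 0, 0.2]
    - [0, 0, 0.03, -0.034, -0.341, 0, 0.2]

```text
time_s: 8.55
tool_pos: [486.9, -354.3, 197.5]
eef_rot: [-0.001, 0.696, 0.718, 0.0]
force: [0.8, 0.8, -1.9]
width: 48.9
gripper_force: 41.8
```

```bash
python3 - <<'E'
from h import *
s=read_state();print(s["tool_pos"],s["qpos"].round(2));c=eyes.camera("wrist");cv2.imwrite("pics/w6.png",c["image"])
E
```

```text
[ 486.85818386 -354.31883306  197.52943257] [ 0.04  0.45  0.65  1.8  -0.33  1.    0.86]
```

View pics/w6.png

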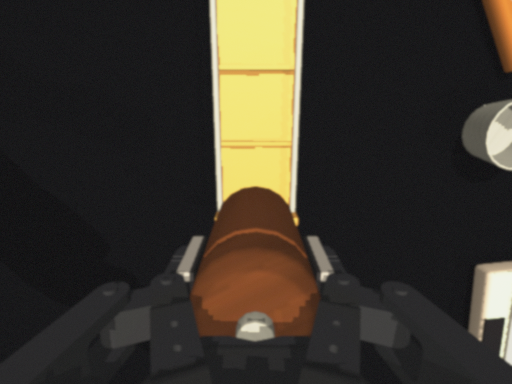

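The mill is centred at column 255 between the rods (220–294). I'll check the dividers at rows 145 and 72 against the rack estimate.

```bash
python3 - <<'E'
from h import *
c=eyes.camera("wrist")
print(proj(c,[[486.3,-318,20],[484,-242,20],[481.6,-166,20]]).round(1),plane(c,[(255,144.5),(257,72)],20).round(1))
E
```

```text
[[256.5 142.7]
 [256.7  66.1]
 [257.  -22.8]] [[ 484.8 -319.9   20. ]
 [ 484.4 -247.4   20. ]]
```

Emit:
move_arm:
  steps:
    - [0, 0, 0, 0, -0.003, -0.05, 0.2]
    - [0, 0, 0, 0, -0.003, -0.1, 0.2]
    - [0, 0, 0, 0, -0.003, -0.15, 0.2]
    - [0, 0, 0, 0, -0.003, -0.2, 0.2]
    - [0, 0, 0, 0, -0.003, -0.235, 0.2]
    - [0, 0, 0, 0, -0.003, -0.26, 0.2]
    - [0, 0, 0, 0, -0.003, -0.275, 0.2]
    - [0, 0, 0, 0, -0.003, -0.28, 0.2]
    - [0, 0, 0, 0, -0.003, -0.28, 0.2]

```text
time_s: 9.4
tool_pos: [486.7, -357.7, 58.4]
eef_rot: [0.0, 0.696, 0.718, 0.0]
force: [-0.3, 0.6, -1.5]
width: 48.6
gripper_force: 41.8
```

Emit:
move_arm:
  steps:
    - [0, 0, 0, 0, 0, -0.005, 0.2]
    - [0, 0, 0, 0, 0, -0.01, 0.2]
    - [0, 0, 0, 0, 0, -0.014, 0.2]
    - [0, 0, 0, 0, 0, -0.017, 0.2]
    - [0, 0, 0, 0, 0, -0.018, 0.2]
    - [0, 0, 0, 0, 0, -0.018, 0.2]
    - [0, 0, 0, 0, 0, -0.018, 0.2]

```text
time_s: 9.98
tool_pos: [486.5, -357.8, 49.4]
eef_rot: [0.0, 0.697, 0.717, 0.0]
force: [-0.3, -0.4, -0.7]
width: 48.9
gripper_force: 41.8
```

Emit:
move_arm:
  steps:
    - [0, 0, 0, 0, 0, -0.002, 0.2]
    - [0, 0, 0, 0, 0, -0.003, 0.2]
    - [0, 0, 0, 0, 0, -0.003, 0.2]

```text
time_s: 10.23
tool_pos: [486.6, -358.1, 48.8]
eef_rot: [0.0, 0.697, 0.717, 0.0]
force: [-1.6, 1.4, 8.0]
width: 48.9
gripper_force: 42.9
```

Contact felt (8 N). Open gently and rise.

Emit:
move_arm:
  steps:
    - [0, 0, 0, 0, 0, 0, 0.7]
    - [0, 0, 0, 0, 0, 0, 0.8]
    - [0, 0, 0, 0, 0, 0, 1]
    - [0, 0, 0, 0, 0, 0, 1]
    - [0, 0, 0, 0, 0, 0, 1]
    - [0, 0, 0, 0, 0, 0, 1]

```text
time_s: 10.73
tool_pos: [486.4, -357.8, 47.7]
eef_rot: [-0.0, 0.697, 0.717, -0.0]
force: [-0.0, -0.0, 0.1]
width: 85.4
gripper_force: 0.0
```

Emit:
move_arm:
  steps:
    - [0, 0, 0, 0, 0, 0.04, 1]
    - [0, 0, 0, 0, 0, 0.1, 1]
    - [0, 0, 0, 0, 0, 0.16, 1]
    - [0, 0, 0, 0, 0, 0.22, 1]
    - [0, 0, 0, 0, 0, 0.26, 1]
    - [0, 0, 0, 0, 0, 0.26, 1]

```text
time_s: 11.23
tool_pos: [488.4, -359.8, 182.4]
eef_rot: [0.004, 0.697, 0.717, 0.001]
force: [0.3, 0.1, 0.8]
width: 85.3
gripper_force: 0.0
```

Emit:
move_arm:
  steps:
    - [0, 0, -0.2, 0.1, 0.8, 0, 1]
    - [0, 0, -0.2, 0.1, 0.8, 0, 1]
    - [0, 0, -0.2, 0.1, 0.8, 0, 1]
    - [0, 0, -0.2, 0.1, 0.8, 0, 1]
    - [0, 0, -0.2, 0.1, 0.8, 0, 1]
    - [0, 0, -0.2, 0.1, 0.8, 0, 1]
    - [0, 0, -0.2, 0.1, 0.8, 0, 1]
    - [0, 0, -0.2, 0.1, 0.8, 0, 1]
    - [0, 0, -0.2, 0.1, 0.8, 0, 1]
    - [0, 0, -0.2, 0.1, 0.8, 0, 1]

```text
time_s: 12.07
tool_pos: [536.1, 47.0, 177.1]
eef_rot: [-0.001, 0.799, 0.601, 0.0]
force: [1.1, -0.2, -0.1]
width: 85.6
gripper_force: 0.0
```

Emit:
move_arm:
  steps:
    - [0, 0, 0, 0.026, 0.26, 0, 1]
    - [0, 0, 0, 0.026, 0.26, 0, 1]
    - [0, 0, 0, 0.026, 0.26, 0, 1]
    - [0, 0, 0, 0.026, 0.26, 0, 1]
    - [0, 0, 0, 0.026, 0.26, 0, 1]
    - [0, 0, 0, 0.026, 0.26, 0, 1]
    - [0, 0, 0, 0.026, 0.26, 0, 1]

```text
time_s: 12.65
tool_pos: [549.2, 170.4, 177.4]
eef_rot: [0.0, 0.801, 0.599, -0.001]
force: [-0.4, -1.7, 0.6]
width: 85.5
gripper_force: 0.0
```

Emit:
move_arm:
  steps:
    - [0, 0, 0, 0.002, 0.004, -0.03, 1]
    - [0, 0, 0, 0.002, 0.004, -0.07, 1]
    - [0, 0, 0, 0.002, 0.004, -0.11, 1]
    - [0, 0, 0, 0.002, 0.004, -0.15, 1]
    - [0, 0, 0, 0.002, 0.004, -0.19, 1]
    - [0, 0, 0, 0.002, 0.004, -0.22, 1]
    - [0, 0, 0, 0.002, 0.004, -0.245, 1]
    - [0, 0, 0, 0.002, 0.004, -0.256, 1]
    - [0, 0, 0, 0.002, 0.004, -0.256, 1]

```text
time_s: 13.4
tool_pos: [549.9, 172.8, 48.9]
eef_rot: [-0.0, 0.801, 0.599, -0.001]
force: [1.0, -0.2, -0.4]
width: 85.3
gripper_force: 0.0
```

Emit:
move_arm:
  steps:
    - [0, 0, 0, 0, 0, 0, 0.2]
    - [0, 0, 0, 0, 0, 0, 0.2]
    - [0, 0, 0, 0, 0, 0, 0.2]
    - [0, 0, 0, 0, 0, 0, 0.2]
    - [0, 0, 0, 0, 0, 0, 0.2]
    - [0, 0, 0, 0, 0, 0, 0.2]
    - [0, 0, 0, 0, 0, 0, 0.2]
    - [0, 0, 0, 0, 0, 0, 0.2]

```text
time_s: 14.07
tool_pos: [551.0, 174.4, 50.9]
eef_rot: [0.0, 0.8, 0.6, 0.001]
force: [-1.6, -0.5, 5.7]
width: 45.2
gripper_force: 40.6
```

Emit:
move_arm:
  steps:
    - [0, 0, 0, 0, 0, 0.02, 0.2]
    - [0, 0, 0, 0, 0, 0.06, 0.2]
    - [0, 0, 0, 0, 0, 0.12, 0.2]
    - [0, 0, 0, 0, 0, 0.18, 0.2]
    - [0, 0, 0, 0, 0, 0.24, 0.2]
    - [0, 0, 0, 0, 0, 0.28, 0.2]
    - [0, 0, 0, 0, 0, 0.3, 0.2]
    - [0, 0, 0, 0, 0, 0.3, 0.2]

```text
time_s: 14.73
tool_pos: [551.6, 174.6, 202.3]
eef_rot: [0.0, 0.8, 0.6, 0.002]
force: [-0.5, -0.4, -1.6]
width: 45.1
gripper_force: 41.3
```

Emit:
move_arm:
  steps:
    - [0, 0, 0.01, -0.008, -0.05, 0, 0.2]
    - [0, 0, 0.03, -0.016, -0.1, 0, 0.2]
    - [0, 0, 0.05, -0.024, -0.16, 0, 0.2]
    - [0, 0, 0.07, -0.032, -0.22, 0, 0.2]
    - [0, 0, 0.09, -0.04, -0.28, 0, 0.2]
    - [0, 0, 0.1, -0.048, -0.34, 0, 0.2]
    - [0, 0, 0.12, -0.056, -0.4, 0, 0.2]
    - [0, 0, 0.14, -0.064, -0.46, 0, 0.2]
    - [0, 0, 0.16, -0.072, -0.52, 0, 0.2]
    - [0, 0, 0.17, -0.08, -0.57, 0, 0.2]

```text
time_s: 15.57
tool_pos: [508.7, -112.7, 198.4]
eef_rot: [-0.001, 0.713, 0.701, -0.001]
force: [-0.2, -0.7, -1.6]
width: 45.3
gripper_force: 41.3
```

Emit:
move_arm:
  steps:
    - [0, 0, 0.01, -0.008, -0.06, 0, 0.2]
    - [0, 0, 0.02, -0.016, -0.12, 0, 0.2]
    - [0, 0, 0.03, -0.024, -0.18, 0, 0.2]
    - [0, 0, 0.03, -0.032, -0.24, 0, 0.2]
    - [0, 0, 0.03, -0.04, -0.29, 0, 0.2]
    - [0, 0, 0.03, -0.05, -0.325, 0, 0.2]
    - [0, 0, 0.03, -0.05, -0.341, 0, 0.2]
    - [0, 0, 0.03, -0.05, -0.341, 0, 0.2]
    - [0, 0, 0.03, -0.05, -0.341, 0, 0.2]

```text
time_s: 16.32
tool_pos: [485.3, -280.2, 198.8]
eef_rot: [-0.001, 0.697, 0.718, -0.0]
force: [-0.4, -0.3, -2.0]
width: 45.0
gripper_force: 41.3
```

Emit:
move_arm:
  steps:
    - [0, 0, 0, 0, -0.003, -0.05, 0.2]
    - [0, 0, 0, 0, -0.003, -0.1, 0.2]
    - [0, 0, 0, 0, -0.003, -0.15, 0.2]
    - [0, 0, 0, 0, -0.003, -0.2, 0.2]
    - [0, 0, 0, 0, -0.003, -0.235, 0.2]
    - [0, 0, 0, 0, -0.003, -0.26, 0.2]
    - [0, 0, 0, 0, -0.003, -0.277, 0.2]
    - [0, 0, 0, 0, -0.003, -0.286, 0.2]
    - [0, 0, 0, 0, -0.003, -0.291, 0.2]
    - [0, 0, 0, 0, -0.003, -0.291, 0.2]

```text
time_s: 17.15
tool_pos: [485.9, -282.7, 54.5]
eef_rot: [0.0, 0.696, 0.718, 0.0]
force: [-0.7, 1.2, -1.2]
width: 44.7
gripper_force: 41.3
```

Emit:
move_arm:
  steps:
    - [0, 0, 0, 0, 0, -0.002, 0.2]
    - [0, 0, 0, 0, 0, -0.004, 0.2]
    - [0, 0, 0, 0, 0, -0.005, 0.2]
    - [0, 0, 0, 0, 0, -0.005, 0.2]

```text
time_s: 17.48
tool_pos: [485.6, -282.9, 52.1]
eef_rot: [0.0, 0.697, 0.717, 0.0]
force: [-0.4, 0.1, -1.8]
width: 45.1
gripper_force: 41.3
```

Emit:
move_arm:
  steps:
    - [0, 0, 0, 0, 0, -0.002, 0.2]
    - [0, 0, 0, 0, 0, -0.004, 0.2]
    - [0, 0, 0, 0, 0, -0.004, 0.2]

```text
time_s: 17.73
tool_pos: [485.6, -282.9, 49.9]
eef_rot: [0.0, 0.697, 0.717, 0.0]
force: [-1.1, 0.1, 0.5]
width: 45.4
gripper_force: 41.5
```

Emit:
move_arm:
  steps:
    - [0, 0, 0, 0, 0, -0.001, 0.2]
    - [0, 0, 0, 0, 0, -0.002, 0.2]
    - [0, 0, 0, 0, 0, -0.002, 0.2]

```text
time_s: 17.98
tool_pos: [485.6, -283.0, 49.9]
eef_rot: [0.0, 0.697, 0.717, 0.001]
force: [-2.7, 2.8, 10.3]
width: 44.9
gripper_force: 42.6
```

Emit:
move_arm:
  steps:
    - [0, 0, 0, 0, 0, 0, 0.7]
    - [0, 0, 0, 0, 0, 0, 0.8]
    - [0, 0, 0, 0, 0, 0, 1]
    - [0, 0, 0, 0, 0, 0, 1]
    - [0, 0, 0, 0, 0, 0, 1]
    - [0, 0, 0, 0, 0, 0, 1]

```text
time_s: 18.48
tool_pos: [485.4, -282.8, 48.7]
eef_rot: [-0.0, 0.697, 0.717, -0.0]
force: [0.7, -0.5, -0.0]
width: 85.4
gripper_force: 0.0
```

Emit:
move_arm:
  steps:
    - [0, 0, 0, 0, 0, 0.04, 1]
    - [0, 0, 0, 0, 0, 0.1, 1]
    - [0, 0, 0, 0, 0, 0.16, 1]
    - [0, 0, 0, 0, 0, 0.22, 1]
    - [0, 0, 0, 0, 0, 0.26, 1]
    - [0, 0, 0, 0, 0, 0.26, 1]

```text
time_s: 18.98
tool_pos: [487.5, -284.4, 183.0]
eef_rot: [0.003, 0.697, 0.717, 0.002]
force: [-0.0, -0.6, -0.3]
width: 85.3
gripper_force: 0.0
```

Emit:
move_arm:
  steps:
    - [0, 0, -0.2, 0.13, 0.8, 0, 1]
    - [0, 0, -0.2, 0.13, 0.8, 0, 1]
    - [0, 0, -0.2, 0.13, 0.8, 0, 1]
    - [0, 0, -0.2, 0.13, 0.8, 0, 1]
    - [0, 0, -0.2, 0.13, 0.8, 0, 1]
    - [0, 0, -0.2, 0.13, 0.8, 0, 1]
    - [0, 0, -0.2, 0.13, 0.8, 0, 1]
    - [0, 0, -0.2, 0.13, 0.8, 0, 1]
    - [0, 0, -0.2, 0.13, 0.8, 0, 1]
    - [0, 0, -0.2, 0.13, 0.8, 0, 1]

```text
time_s: 19.82
tool_pos: [550.0, 121.2, 178.0]
eef_rot: [-0.0, 0.799, 0.601, -0.0]
force: [0.2, 0.4, -0.2]
width: 85.5
gripper_force: 0.0
```

Emit:
move_arm:
  steps:
    - [0, 0, 0, 0.038, 0.255, 0, 1]
    - [0, 0, 0, 0.038, 0.255, 0, 1]
    - [0, 0, 0, 0.038, 0.255, 0, 1]
    - [0, 0, 0, 0.038, 0.255, 0, 1]
    - [0, 0, 0, 0.038, 0.255, 0, 1]
    - [0, 0, 0, 0.038, 0.255, 0, 1]
    - [0, 0, 0, 0.038, 0.255, 0, 1]

```text
time_s: 20.4
tool_pos: [569.3, 242.5, 178.4]
eef_rot: [0.0, 0.801, 0.599, -0.001]
force: [0.6, -1.2, 0.8]
width: 85.5
gripper_force: 0.0
```

```bash
python3 - <<'E'
from h import *
s=read_state();print(s["tool_pos"]);c=eyes.camera("wrist");cv2.imwrite("pics/w7.png",c["image"]);t=eyes.camera("top")
cv2.imwrite("pics/m7.png",np.hstack([c["image"][:,100:412],cv2.resize(t["image"][205:253,280:405],(480,184))[:, :].copy() if 0 else cv2.copyMakeBorder(cv2.resize(t["image"][205:253,280:405],(480,184),interpolation=cv2.INTER_CUBIC),0,200,0,0,cv2.BORDER_CONSTANT)]))
print(proj(c,[[570,245.5,88],[593.5,319.5,110]]))
E
```

```text
[569.29992657 242.50908087 178.43875139]
[[256.23445169 195.30215833]
 [258.91952271  94.93401973]]
```

View pics/m7.png

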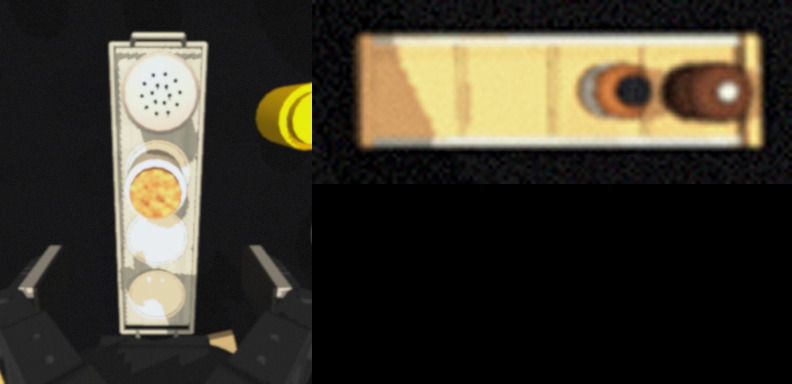

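Wrist view: cork at (255,193), dredger top at (260,92), within 3 px of prediction. The bottle and mill stand upright in bays 3 and 4.

Emit:
move_arm:
  steps:
    - [0, 0, 0, 0.001, 0.007, -0.03, 1]
    - [0, 0, 0, 0.001, 0.007, -0.07, 1]
    - [0, 0, 0, 0.001, 0.007, -0.11, 1]
    - [0, 0, 0, 0.001, 0.007, -0.15, 1]
    - [0, 0, 0, 0.001, 0.007, -0.19, 1]
    - [0, 0, 0, 0.001, 0.007, -0.23, 1]
    - [0, 0, 0, 0.001, 0.007, -0.265, 1]
    - [0, 0, 0, 0.001, 0.007, -0.28, 1]
    - [0, 0, 0, 0.001, 0.007, -0.28, 1]
  grip_force: 45

```text
time_s: 21.25
tool_pos: [568.5, 247.0, 36.6]
eef_rot: [-0.0, 0.801, 0.599, -0.002]
force: [-0.4, -1.2, 0.8]
width: 85.4
gripper_force: 0.0
```

Emit:
move_arm:
  steps:
    - [0, 0, 0, 0, 0, 0, 0.3]
    - [0, 0, 0, 0, 0, 0, 0.3]
    - [0, 0, 0, 0, 0, 0, 0.3]
    - [0, 0, 0, 0, 0, 0, 0.3]
    - [0, 0, 0, 0, 0, 0, 0.3]
    - [0, 0, 0, 0, 0, 0, 0.3]
    - [0, 0, 0, 0, 0, 0, 0.3]
    - [0, 0, 0, 0, 0, 0, 0.3]

```text
time_s: 21.92
tool_pos: [571.1, 248.4, 40.2]
eef_rot: [0.0, 0.8, 0.6, 0.001]
force: [0.7, -1.2, 6.4]
width: 55.1
gripper_force: 48.3
```

Emit:
move_arm:
  steps:
    - [0, 0, 0, 0, 0, 0.02, 0.3]
    - [0, 0, 0, 0, 0, 0.06, 0.3]
    - [0, 0, 0, 0, 0, 0.12, 0.3]
    - [0, 0, 0, 0, 0, 0.18, 0.3]
    - [0, 0, 0, 0, 0, 0.24, 0.3]
    - [0, 0, 0, 0, 0, 0.28, 0.3]
    - [0, 0, 0, 0, 0, 0.31, 0.3]
    - [0, 0, 0, 0, 0, 0.32, 0.3]
    - [0, 0, 0, 0, 0, 0.32, 0.3]

```text
time_s: 22.67
tool_pos: [570.1, 248.5, 200.1]
eef_rot: [-0.0, 0.8, 0.6, 0.001]
force: [-0.4, 0.2, -2.5]
width: 55.0
gripper_force: 48.4
```

Emit:
move_arm:
  steps:
    - [0, 0, 0.01, -0.01, -0.05, 0, 0.3]
    - [0, 0, 0.03, -0.02, -0.1, 0, 0.3]
    - [0, 0, 0.05, -0.03, -0.16, 0, 0.3]
    - [0, 0, 0.07, -0.04, -0.22, 0, 0.3]
    - [0, 0, 0.09, -0.05, -0.28, 0, 0.3]
    - [0, 0, 0.1, -0.06, -0.34, 0, 0.3]
    - [0, 0, 0.12, -0.07, -0.4, 0, 0.3]
    - [0, 0, 0.14, -0.08, -0.46, 0, 0.3]
    - [0, 0, 0.16, -0.09, -0.52, 0, 0.3]
    - [0, 0, 0.17, -0.1, -0.57, 0, 0.3]

```text
time_s: 23.5
tool_pos: [518.2, -39.0, 197.6]
eef_rot: [-0.001, 0.713, 0.701, -0.001]
force: [0.9, -0.3, -3.1]
width: 54.9
gripper_force: 48.4
```

Emit:
move_arm:
  steps:
    - [0, 0, 0.01, -0.01, -0.06, 0, 0.3]
    - [0, 0, 0.02, -0.02, -0.12, 0, 0.3]
    - [0, 0, 0.03, -0.03, -0.18, 0, 0.3]
    - [0, 0, 0.03, -0.045, -0.24, 0, 0.3]
    - [0, 0, 0.03, -0.06, -0.29, 0, 0.3]
    - [0, 0, 0.03, -0.074, -0.32, 0, 0.3]
    - [0, 0, 0.03, -0.074, -0.336, 0, 0.3]
    - [0, 0, 0.03, -0.074, -0.336, 0, 0.3]
    - [0, 0, 0.03, -0.074, -0.336, 0, 0.3]

```text
time_s: 24.25
tool_pos: [483.0, -203.8, 198.1]
eef_rot: [-0.001, 0.696, 0.718, -0.0]
force: [-0.2, 0.8, -3.1]
width: 55.0
gripper_force: 48.4
```

Emit:
move_arm:
  steps:
    - [0, 0, 0, 0, -0.003, -0.05, 0.3]
    - [0, 0, 0, 0, -0.003, -0.1, 0.3]
    - [0, 0, 0, 0, -0.003, -0.15, 0.3]
    - [0, 0, 0, 0, -0.003, -0.2, 0.3]
    - [0, 0, 0, 0, -0.003, -0.24, 0.3]
    - [0, 0, 0, 0, -0.003, -0.27, 0.3]
    - [0, 0, 0, 0, -0.003, -0.29, 0.3]
    - [0, 0, 0, 0, -0.003, -0.3, 0.3]
    - [0, 0, 0, 0, -0.003, -0.307, 0.3]
    - [0, 0, 0, 0, -0.003, -0.307, 0.3]

```text
time_s: 25.08
tool_pos: [483.4, -205.7, 45.2]
eef_rot: [-0.0, 0.696, 0.718, 0.0]
force: [-0.3, 0.2, -3.4]
width: 54.9
gripper_force: 48.5
```

Emit:
move_arm:
  steps:
    - [0, 0, 0, 0, 0, -0.003, 0.3]
    - [0, 0, 0, 0, 0, -0.005, 0.3]
    - [0, 0, 0, 0, 0, -0.006, 0.3]
    - [0, 0, 0, 0, 0, -0.006, 0.3]

```text
time_s: 25.42
tool_pos: [483.2, -206.3, 42.6]
eef_rot: [0.0, 0.697, 0.717, 0.0]
force: [-0.8, -0.4, -1.9]
width: 54.8
gripper_force: 48.5
```

Emit:
move_arm:
  steps:
    - [0, 0, 0, 0, 0, -0.002, 0.3]
    - [0, 0, 0, 0, 0, -0.004, 0.3]
    - [0, 0, 0, 0, 0, -0.005, 0.3]
    - [0, 0, 0, 0, 0, -0.005, 0.3]

```text
time_s: 25.75
tool_pos: [482.9, -206.3, 39.7]
eef_rot: [-0.0, 0.697, 0.717, -0.0]
force: [-0.4, -0.1, -2.2]
width: 54.5
gripper_force: 48.5
```

Emit:
move_arm:
  steps:
    - [0, 0, 0, 0, 0, -0.001, 0.3]
    - [0, 0, 0, 0, 0, -0.002, 0.3]
    - [0, 0, 0, 0, 0, -0.003, 0.3]
    - [0, 0, 0, 0, 0, -0.003, 0.3]

```text
time_s: 26.08
tool_pos: [483.0, -206.4, 39.2]
eef_rot: [-0.0, 0.697, 0.717, 0.0]
force: [-3.9, 2.9, 10.7]
width: 55.0
gripper_force: 50.0
```

Emit:
move_arm:
  steps:
    - [0, 0, 0, 0, 0, 0, 0.8]
    - [0, 0, 0, 0, 0, 0, 0.9]
    - [0, 0, 0, 0, 0, 0, 1]
    - [0, 0, 0, 0, 0, 0, 1]
    - [0, 0, 0, 0, 0, 0, 1]
    - [0, 0, 0, 0, 0, 0, 1]

```text
time_s: 26.58
tool_pos: [483.0, -206.3, 38.2]
eef_rot: [-0.0, 0.697, 0.717, -0.0]
force: [-0.2, -0.2, -0.3]
width: 85.3
gripper_force: 0.0
```

Emit:
move_arm:
  steps:
    - [0, 0, 0, 0, 0, 0.04, 1]
    - [0, 0, 0, 0, 0, 0.1, 1]
    - [0, 0, 0, 0, 0, 0.16, 1]
    - [0, 0, 0, 0, 0, 0.22, 1]
    - [0, 0, 0, 0, 0, 0.28, 1]
    - [0, 0, 0, 0, 0, 0.28, 1]

```text
time_s: 27.08
tool_pos: [485.7, -208.0, 183.2]
eef_rot: [0.004, 0.697, 0.717, 0.002]
force: [0.7, -0.2, 0.0]
width: 85.4
gripper_force: 0.0
```

Emit:
move_arm:
  steps:
    - [0, 0, -0.2, 0.16, 0.8, 0, 1]
    - [0, 0, -0.2, 0.16, 0.8, 0, 1]
    - [0, 0, -0.2, 0.16, 0.8, 0, 1]
    - [0, 0, -0.2, 0.16, 0.8, 0, 1]
    - [0, 0, -0.2, 0.16, 0.8, 0, 1]
    - [0, 0, -0.2, 0.16, 0.8, 0, 1]
    - [0, 0, -0.2, 0.16, 0.8, 0, 1]
    - [0, 0, -0.2, 0.16, 0.8, 0, 1]
    - [0, 0, -0.2, 0.16, 0.8, 0, 1]
    - [0, 0, -0.2, 0.16, 0.8, 0, 1]

```text
time_s: 27.92
tool_pos: [562.7, 196.9, 177.7]
eef_rot: [-0.0, 0.8, 0.6, -0.0]
force: [0.0, -1.1, -0.1]
width: 85.3
gripper_force: 0.0
```

Emit:
move_arm:
  steps:
    - [0, 0, 0, 0.063, 0.257, 0, 1]
    - [0, 0, 0, 0.063, 0.257, 0, 1]
    - [0, 0, 0, 0.063, 0.257, 0, 1]
    - [0, 0, 0, 0.063, 0.257, 0, 1]
    - [0, 0, 0, 0.063, 0.257, 0, 1]
    - [0, 0, 0, 0.063, 0.257, 0, 1]
    - [0, 0, 0, 0.063, 0.257, 0, 1]
    - [0, 0, 0, 0.063, 0.257, 0, 1]

```text
time_s: 28.58
tool_pos: [594.6, 320.1, 178.4]
eef_rot: [0.0, 0.801, 0.599, -0.0]
force: [-0.2, 0.1, 0.8]
width: 85.4
gripper_force: 0.0
```

```bash
python3 - <<'E'
from h import *
s=read_state();print(s["tool_pos"],s["qpos"].round(2));c=eyes.camera("wrist");t=eyes.camera("top")
cv2.imwrite("pics/m8.png",np.hstack([c["image"][:,100:412],cv2.copyMakeBorder(cv2.resize(t["image"][205:253,280:405],(480,184),interpolation=cv2.INTER_CUBIC),0,200,0,0,cv2.BORDER_CONSTANT)]))
print(proj(c,[[594.5,322,110]]))
E
```

```text
[594.57722269 320.08464301 178.36268098] [-1.08  0.63  0.75  1.64 -0.48  1.06 -0.48]
[[255.75358332 205.55635214]]
```

View pics/m8.png

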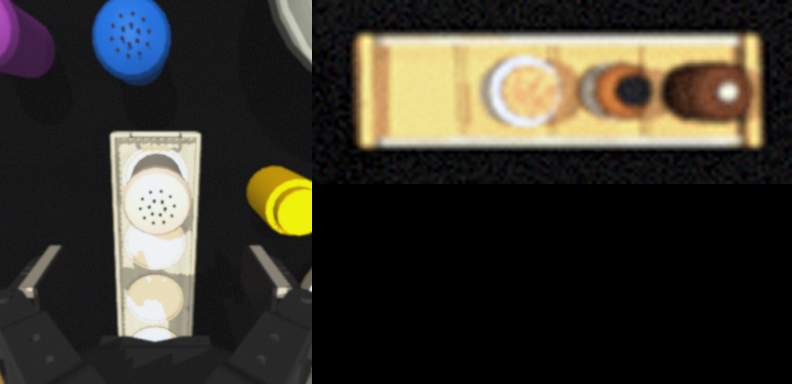

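The dredger's top is at (257,205), matching the prediction (256,206). The yellow pot lies about 80 mm off-axis, clear of the fingers. The pot stands in bay 2.

Emit:
move_arm:
  steps:
    - [0, 0, 0, 0, 0.004, -0.03, 1]
    - [0, 0, 0, 0, 0.004, -0.07, 1]
    - [0, 0, 0, 0, 0.004, -0.11, 1]
    - [0, 0, 0, 0, 0.004, -0.15, 1]
    - [0, 0, 0, 0, 0.004, -0.19, 1]
    - [0, 0, 0, 0, 0.004, -0.225, 1]
    - [0, 0, 0, 0, 0.004, -0.255, 1]
    - [0, 0, 0, 0, 0.004, -0.266, 1]
    - [0, 0, 0, 0, 0.004, -0.266, 1]
  grip_force: 45

```text
time_s: 29.43
tool_pos: [593.4, 323.6, 43.5]
eef_rot: [-0.0, 0.8, 0.6, -0.001]
force: [-0.1, -0.3, 0.0]
width: 85.3
gripper_force: 0.0
```

Emit:
move_arm:
  steps:
    - [0, 0, 0, 0, 0, 0, 0.3]
    - [0, 0, 0, 0, 0, 0, 0.3]
    - [0, 0, 0, 0, 0, 0, 0.3]
    - [0, 0, 0, 0, 0, 0, 0.3]
    - [0, 0, 0, 0, 0, 0, 0.3]
    - [0, 0, 0, 0, 0, 0, 0.3]
    - [0, 0, 0, 0, 0, 0, 0.3]
    - [0, 0, 0, 0, 0, 0, 0.3]

```text
time_s: 30.1
tool_pos: [595.7, 324.5, 46.8]
eef_rot: [0.0, 0.8, 0.6, 0.001]
force: [1.2, -0.2, 6.6]
width: 52.9
gripper_force: 47.7
```

Emit:
move_arm:
  steps:
    - [0, 0, 0, 0, 0, 0.02, 0.3]
    - [0, 0, 0, 0, 0, 0.06, 0.3]
    - [0, 0, 0, 0, 0, 0.12, 0.3]
    - [0, 0, 0, 0, 0, 0.18, 0.3]
    - [0, 0, 0, 0, 0, 0.24, 0.3]
    - [0, 0, 0, 0, 0, 0.28, 0.3]
    - [0, 0, 0, 0, 0, 0.3, 0.3]
    - [0, 0, 0, 0, 0, 0.31, 0.3]
    - [0, 0, 0, 0, 0, 0.31, 0.3]

```text
time_s: 30.85
tool_pos: [594.2, 324.4, 200.7]
eef_rot: [-0.0, 0.8, 0.6, 0.0]
force: [0.4, 0.0, -2.1]
width: 53.3
gripper_force: 47.6
```

Emit:
move_arm:
  steps:
    - [0, 0, 0.01, -0.013, -0.05, 0, 0.3]
    - [0, 0, 0.03, -0.026, -0.1, 0, 0.3]
    - [0, 0, 0.05, -0.04, -0.16, 0, 0.3]
    - [0, 0, 0.07, -0.054, -0.22, 0, 0.3]
    - [0, 0, 0.09, -0.068, -0.28, 0, 0.3]
    - [0, 0, 0.1, -0.082, -0.34, 0, 0.3]
    - [0, 0, 0.12, -0.096, -0.4, 0, 0.3]
    - [0, 0, 0.14, -0.11, -0.46, 0, 0.3]
    - [0, 0, 0.16, -0.125, -0.52, 0, 0.3]
    - [0, 0, 0.17, -0.14, -0.57, 0, 0.3]

```text
time_s: 31.68
tool_pos: [522.5, 36.9, 198.8]
eef_rot: [-0.001, 0.713, 0.701, -0.001]
force: [0.7, 0.0, -0.8]
width: 53.3
gripper_force: 47.8
```

Emit:
move_arm:
  steps:
    - [0, 0, 0.01, -0.015, -0.06, 0, 0.3]
    - [0, 0, 0.02, -0.03, -0.12, 0, 0.3]
    - [0, 0, 0.03, -0.045, -0.18, 0, 0.3]
    - [0, 0, 0.03, -0.06, -0.24, 0, 0.3]
    - [0, 0, 0.03, -0.075, -0.29, 0, 0.3]
    - [0, 0, 0.03, -0.087, -0.32, 0, 0.3]
    - [0, 0, 0.03, -0.087, -0.338, 0, 0.3]
    - [0, 0, 0.03, -0.087, -0.338, 0, 0.3]
    - [0, 0, 0.03, -0.087, -0.338, 0, 0.3]

```text
time_s: 32.43
tool_pos: [480.9, -129.0, 199.6]
eef_rot: [-0.0, 0.697, 0.718, -0.0]
force: [0.3, 0.4, -2.0]
width: 53.2
gripper_force: 47.8
```

Emit:
move_arm:
  steps:
    - [0, 0, 0, 0, -0.001, -0.05, 0.3]
    - [0, 0, 0, 0, -0.001, -0.1, 0.3]
    - [0, 0, 0, 0, -0.001, -0.15, 0.3]
    - [0, 0, 0, 0, -0.001, -0.2, 0.3]
    - [0, 0, 0, 0, -0.001, -0.24, 0.3]
    - [0, 0, 0, 0, -0.001, -0.265, 0.3]
    - [0, 0, 0, 0, -0.001, -0.283, 0.3]
    - [0, 0, 0, 0, -0.001, -0.292, 0.3]
    - [0, 0, 0, 0, -0.001, -0.297, 0.3]
    - [0, 0, 0, 0, -0.001, -0.297, 0.3]

```text
time_s: 33.27
tool_pos: [481.4, -130.1, 52.0]
eef_rot: [0.0, 0.696, 0.718, 0.0]
force: [1.4, 0.4, -2.0]
width: 53.2
gripper_force: 47.8
```

Emit:
move_arm:
  steps:
    - [0, 0, 0, 0, 0, -0.002, 0.3]
    - [0, 0, 0, 0, 0, -0.004, 0.3]
    - [0, 0, 0, 0, 0, -0.006, 0.3]
    - [0, 0, 0, 0, 0, -0.006, 0.3]

```text
time_s: 33.6
tool_pos: [481.1, -130.2, 49.1]
eef_rot: [0.0, 0.697, 0.717, 0.0]
force: [0.1, -0.1, -1.3]
width: 53.4
gripper_force: 47.8
```

Emit:
move_arm:
  steps:
    - [0, 0, 0, 0, 0, -0.002, 0.3]
    - [0, 0, 0, 0, 0, -0.004, 0.3]
    - [0, 0, 0, 0, 0, -0.005, 0.3]
    - [0, 0, 0, 0, 0, -0.005, 0.3]

```text
time_s: 33.93
tool_pos: [480.8, -130.3, 46.2]
eef_rot: [-0.0, 0.697, 0.717, -0.0]
force: [0.3, -0.5, -1.5]
width: 53.3
gripper_force: 47.8
```

Emit:
move_arm:
  steps:
    - [0, 0, 0, 0, 0, -0.001, 0.3]
    - [0, 0, 0, 0, 0, -0.002, 0.3]
    - [0, 0, 0, 0, 0, -0.003, 0.3]
    - [0, 0, 0, 0, 0, -0.003, 0.3]

```text
time_s: 34.27
tool_pos: [481.0, -130.4, 45.7]
eef_rot: [-0.0, 0.697, 0.717, 0.001]
force: [-3.1, 2.2, 14.3]
width: 53.5
gripper_force: 49.4
```

Emit:
move_arm:
  steps:
    - [0, 0, 0, 0, 0, 0, 0.8]
    - [0, 0, 0, 0, 0, 0, 0.9]
    - [0, 0, 0, 0, 0, 0, 1]
    - [0, 0, 0, 0, 0, 0, 1]
    - [0, 0, 0, 0, 0, 0, 1]
    - [0, 0, 0, 0, 0, 0, 1]

```text
time_s: 34.77
tool_pos: [480.9, -130.3, 44.7]
eef_rot: [-0.0, 0.697, 0.718, -0.0]
force: [-0.3, -0.7, -0.7]
width: 85.4
gripper_force: 0.0
```

Emit:
move_arm:
  steps:
    - [0, 0, 0, 0, 0, 0.05, 1]
    - [0, 0, 0, 0, 0, 0.1, 1]
    - [0, 0, 0, 0, 0, 0.16, 1]
    - [0, 0, 0, 0, 0, 0.24, 1]
    - [0, 0, 0, 0, 0, 0.32, 1]
    - [0, 0, 0, 0.01, -0.08, 0.4, 1]
    - [0, 0, 0, 0.01, -0.15, 0.48, 1]
    - [0, 0, 0, 0.01, -0.2, 0.56, 1]
    - [0, 0, 0, 0.01, -0.25, 0.6, 1]
    - [0, 0, 0, 0.01, -0.25, 0.6, 1]

```text
time_s: 35.6
tool_pos: [486.0, -259.4, 348.9]
eef_rot: [0.003, 0.698, 0.716, 0.001]
force: [0.3, -0.1, 0.2]
width: 85.3
gripper_force: 0.0
```

Emit:
move_arm:
  steps:
    - [0, 0, 0, 0, 0, 0, 1]
    - [0, 0, 0, 0, 0, 0, 1]
    - [0, 0, 0, 0, 0, 0, 1]

```text
time_s: 35.85
tool_pos: [485.6, -254.0, 343.5]
eef_rot: [-0.001, 0.696, 0.718, -0.0]
force: [0.1, -0.3, -0.6]
width: 85.3
gripper_force: 0.0
```

```bash
python3 - <<'E'
from h import *
s=read_state();print(s["tool_pos"]);c=eyes.camera("wrist");t=eyes.camera("top")
cv2.imwrite("pics/m9.png",np.hstack([c["image"][:,100:412],cv2.copyMakeBorder(cv2.resize(t["image"][205:253,280:405],(480,184),interpolation=cv2.INTER_CUBIC),0,200,0,0,cv2.BORDER_CONSTANT)]))
B=np.array([[480.5,-130],[483,-206],[485,-282],[487.5,-358]])
T=np.c_[B,[109,87,116,113]]
print("wrist tops (crop cols)",(proj(c,T)-[100,0]).round(1).tolist())
u=proj(t,T);print("top view tops (crop)",np.c_[(u[:,0]-280)*480/125+312,(u[:,1]-205)*184/48].round(1).tolist())
E
```

```text
[ 485.61191453 -254.02982382  343.53254527]
wrist tops (crop cols) [[155.1, 61.5], [155.2, 126.6], [154.9, 188.0], [155.0, 240.3]]
top view tops (crop) [[430.7, 90.3], [523.2, 89.9], [629.8, 90.1], [727.3, 89.6]]
```

View pics/m9.png

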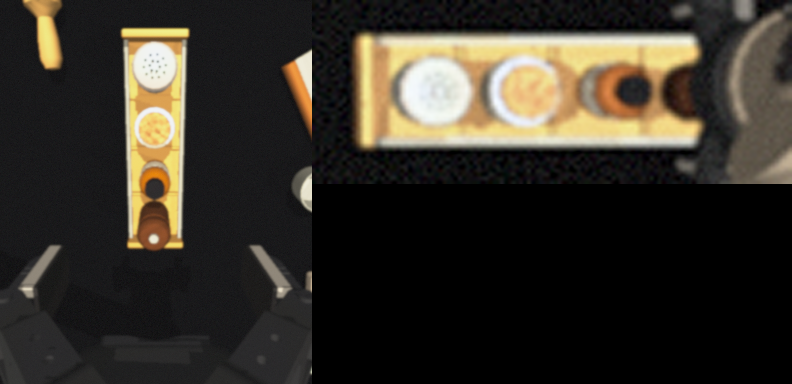

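All four stand upright and centred between the rods, with tops at (155,66), (155,127), (154,188) and (154,239). One last check against the cheeks seen here at rows 33 and 245.

```bash
python3 - <<'E'
from h import *
c=eyes.camera("wrist")
k=plane(c,[(255,33),(256,245)],45);o=k.mean(0);ey=(k[0]-k[1]);ey/=np.linalg.norm(ey);ex=np.array([ey[1],-ey[0],0])
print(o.round(1),np.linalg.norm(k[0]-k[1]).round())
for u,z in(((255,66),109),((255,127),87),((254,188),116),((253.7,239),113)):
    p=plane(c,u,z)[0]-o;print((p@ex).round(1),(p@ey).round(1))
E
```

```text
[ 484.4 -242.1   45. ] 312.0
-0.1 107.8
-0.5 36.1
-2.2 -39.3
-3.1 -113.2
```

```bash
python3 -c "
from station import manip; print(manip.finish_job())"
```

```text
the job is handed in; nothing more can be done
None
```

The job is handed in: dredger, pot, bottle and mill stand upright in bays 1 to 4 of the bamboo rack, in their original left-to-right order, each within about 7 mm of its bay centre by my last camera check; the hand-in call returned no verdict.

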